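# Shift a polishing spindle's H-gate lever to the yellow slot

### The job

The gear lever on top of the grey polishing-spindle head is parked in the slot with the white mark. With the fingertips, push it gently through the H-gate until it is fully home in the slot with the yellow mark, without pushing it home in the red or blue slot on the way, then take the hand away. Only push: do not pinch the lever, do not pull its black grip sleeve up, and leave the things lying about alone.

Things in the scene. Friction and masses are not known exactly. Their poses are not given: they have to be found in the camera images.
- gate_centre (a point): Centre of the H-gate on the top face of the fixed steel gate plate (112 x 104 mm, 110 mm above the bench). x runs along the two lanes (away from the robot at zero yaw), y along the cross bar (left), z up. Lanes at y = +18 and -18 mm, joined by a cross bar at x = 0. At plate height the shaft's middle can go to x = +22 or -22 mm (slot ends, fixed stops) and y = about +-20 mm in the cross bar.
- gear_head: The whole fixed machine; origin on the bench under the gate's centre, axes as the gate's. Grey housing 150 x 130 mm (foot 176 x 150 mm) under the plate; motor on the -y side (to y = -156 mm) and felt wheel and taper spindle on the +y side (to y = +154 mm), all lower than the plate.
- lever_grip (a point): Centre of the black grip sleeve on top of the lever: upright cylinder, 24 mm across (27 mm collar at its foot is looks only), 45 mm long; z up along the shaft. It is 145 mm from the lever's pivot: 55 mm above the plate when upright, and in the gate's axes it stands at y = +-29 mm in the lanes, x = +-35 mm at the slot ends. 2 to 4 N sideways here moves the lever; it stays where left, no spring or detent.
- lever_neck (a point): Point on the middle line of the lever's steel shaft (9 mm across), 90 mm from the pivot, at the height of the plate's top face: where the shaft stands in the gate. The pivot is 90 mm below point gate_centre. The shaft has 2 mm of play each side in a lane and 2.5 mm in the cross bar; the gate's inner corners are rounded by 3 mm.
- lever_fore (a joint): Lean of the lever along the lanes, rad: 0 in the cross bar, + away along the gate's +x, - along -x; about +0.24 and -0.24 at the slot ends.
- lever_side (a joint): Lean of the lever along the cross bar, rad: + toward the gate's +y, - toward -y; about +0.20 in the +y lane and -0.20 in the -y lane.
- lever_sleeve (a joint): How far the grip sleeve is pulled up along the shaft, m: 0 down (as it must stay), at most 0.03; a spring holds it down (about 4 N to start it).
- mark_white: White disc, 16 mm in diameter, 3 mm thick, lying on the gate plate just beyond the end of the slot where the lever is parked (always the slot at -x, +y). Origin at the middle of its underside, in line with the lane, 40 mm from the cross bar's middle line.
- mark_yellow: Yellow disc of the same size, just beyond the end of the wanted slot: either slot of the other (-y) lane. Origin at the middle of its underside, in line with its lane, 40 mm from the cross bar's middle line, so it is 18 mm from the shaft's middle when the lever is fully home there.
- mark_red: Red disc of the same size, placed alike, at the other slot of the -y lane.
- mark_blue: Blue disc of the same size, placed alike, always at the slot straight across from the parked lever (+x, +y).
- chasing_hammer: Hammer with a wooden handle, 178 x 72 x 22 mm, lying on the bench; bystander. Origin under its middle.
- dapping_cube: Brown cube with hollows, 48 mm; bystander. Origin under its middle.
- wood_block: Small block of dark wood, 41 x 70 x 24 mm; bystander. Origin under its middle.
- flat_pliers: Pliers with orange handles, 160 x 56 x 13 mm; bystander. Origin under their middle.
- white_bottle: White bottle, 37 mm wide and 82 mm high; bystander. Origin under its middle.
- punch_7: Grey steel punch, 117 x 10 x 10 mm, lying on the bench; bystander. Origin under its middle.

How it is judged (in metres and radians):
At the end, for the whole second after the job is handed in: The lever stands in the slot with the yellow mark, within 4 mm (at plate height) of the slot's end, at rest; its grip sleeve is down (less than 4 mm up); every loose thing is within 15 mm of where it stood (horizontal distance between lever_neck and mark_yellow below 0.022 m and value of joint lever_sleeve below 0.004 m and velocity of joint lever_fore between -0.05 and 0.05 rad/s and distance of each of chasing_hammer, dapping_cube, wood_block, flat_pliers, white_bottle, punch_7 from where it was at the start of the episode below 0.015 m); the robot touches nothing.
It fails at once if the lever is pushed home in the red or blue slot (within about 7 mm of its end, at plate height) (horizontal distance between lever_neck and mark_red below 0.025 m or horizontal distance between lever_neck and mark_blue below 0.025 m).
It fails at once if the grip sleeve is pulled up by more than 8 mm (value of joint lever_sleeve above 0.008 m).
It fails at once if the fingers pinch or press the lever with more than 30 N (contact force between the fingers and lever_side above 30 N).
It fails at once if a loose thing is moved by more than 15 mm or lifted (distance of any of chasing_hammer, dapping_cube, wood_block, flat_pliers, white_bottle, punch_7 from where it was at the start of the episode above 0.015 m).
It also fails if it takes over 45 s, if anything falls off the work surface, if the arm or the gripper's body presses on something with over 40 N, if the wrist force passes 120 N, or if a joint passes its speed limit or range.

### The arm

A 6-joint arm with a two-finger parallel gripper is mounted at the origin on a cart in front of the work surface, level with it; the furniture and walls round the work are solid. World frame = base frame: x ahead of the robot, y to its left, z up, the work surface at z = 0. Lengths are in m, angles in degrees, forces in N, time in s.
With the tool pointing down it reaches from about 0.4 to 0.825 m from the base axis. Payload 7 kg.
Tool frame: the origin (TCP) lies between the finger pads; the fingertips stand 14 mm ahead of it and the grasp point (between the pads) lies 5 mm behind it (r.tips_ahead is the distance from the TCP to the fingertips, in m); z points along the fingers, y is the direction in which the jaws open and shut (so a half turn about z gives the same grasp; the last joint's range is limited). The gripper opens to 88 mm and grips with 3 to 60 N. Pads are 19 mm wide; open, the fingers measure 130 mm over their backs; the gripper's body (78 mm by 193 mm) begins 47 mm behind the grasp point.
Start: joints at [91.221, 20.546, 0.682, 0, -70.136, -16.507], TCP at [0.178, 0.651, 0.241] pointing down, gripper open.
Joint ranges: [-176.03, 176.03], [-82.01, 121.73], [-58.28, 71.71], [-173.87, 95.51], [-174.79, -0.11], [-173.66, 173.66]. Speed limits (degrees/s): [136.94, 136.94, 172.46, 180, 180, 180].

### API

Orientations are given as [roll, pitch, yaw] about the fixed x, y, z axes, in that order (R = Rz(yaw) Ry(pitch) Rx(roll)).
In Python, from plant import r gives the robot as it stands.
- The arm moves only by the tool apply_moves, never from a script. Its arguments are lists of equal length, an entry for each row: "slide": the shift along the tool's x, y, z as a fraction of full scale, a list of three; "turn": the turn, a rotation vector about the tool's x, y, z as a fraction of full scale, a list of three; "jaw": the closure, from 0 (fully open) to 1 (shut). In form: {"slide": [[dx, dy, dz], ...], "turn": [[wx, wy, wz], ...], "jaw": [jaw, ...]}. A call has 1 to 8 rows; each row shifts and turns the commanded pose from where the row before left it, along the tool's axes as they then stand; what a row does not reach is not made up. Full scale, the value 1, is 0.1 m for a shift and 1.5 rad for a turn. A row lasts 1/10 s, in which the tool goes at most 50 mm and 8.59 degrees, less where a joint would pass 70% of its speed; a pose out of reach is approached as far as the arm can. A call with a number of a shift or a turn outside -1 to 1 is refused whole. A call with a gripper value outside its range is refused whole. The fingers move at their own pace and stop on an object; "newtons" is the grip in N (left out, the last holds). Time passes only in rows, so rows that do not move let the fingers close. It gives the time, the measured TCP pose, the force and the opening at its end, in the units of the state.
- r.get_state(): the state, without advancing time (a new reading comes with each control period).
- r.capture(name): name is "side" or "top" or "wrist"; returns a dict with "pixels" (400x640x3 uint8, blue, green, red), "depth" (400x640 float32, m along the optical axis (not along the pixel's ray), 0 where there is no reading), "fx", "fy", "cx", "cy" (pixels), "rvec" (rotation vector, rad) and "tvec" (3), from world to camera coordinates, as OpenCV has them. Camera axes: x right, y down, z forward; pixel columns grow to the right and rows downward; lengths in m; the calibration is good to about 2 mm. A picture is of the moment at which its call begins.
- r.close_job(): hands the job in, once; it reports no verdict.
The state is a dict: "time_s": time; "joints": joint angles; "qd": joint speeds; "joint_torque": joint torques, N m; "tcp_pos": TCP position; "eef_rot": TCP orientation; "contact_force": force on the tool from outside, world axes, zero at the start; "moment": the same for the moment, N m; "gripper_width": finger opening in m.
Only numpy, scipy, OpenCV 4.12 (cv2) and the standard library are available. Lean on these libraries where they do the work, as an engineer would, in place of code of your own. Each camera call takes 0.05 s, during which the arm holds its last target.

## Working session

There is one attempt and no reset: what is moved stays moved. The work goes in short steps, Python scripts to look and compute and a tool call to move; the robot and the scene stay as the last step left them, time stands still between calls to the robot, and variables do not carry over. Pictures are saved under pics/ and viewed, and the job is handed in when it is done.

Besides the shell and the picture viewer there is one more tool, called after "Call:" in YAML: its name, and indented under it one key for each argument. apply_moves: Moves the arm, as the interface text tells. Shift numbers are shares of 0.1 m and turn numbers shares of 1.5 rad, none past 1 either way. Its arguments: {"type":"object","properties":{"slide":{"type":"array"},"turn":{"type":"array"},"jaw":{"type":"array"},"newtons":{"type":"number"}},"required":["slide","turn","jaw"]}

```bash
mkdir -p pics; ls
cat > h.py <<'E'
import numpy as np,cv2
from plant import r
def cap(n,f):
    c=r.capture(n);cv2.imwrite('pics/'+f+'.png',c['pixels']);np.savez('pics/'+f+'.npz',**{k:np.array(v) for k,v in c.items()});return c
def ld(f): return np.load('pics/'+f+'.npz')
def world(c,u,v,z=None,d=None):
    R=cv2.Rodrigues(np.array(c['rvec'],float))[0];t=np.array(c['tvec'],float).ravel()
    ray=np.array([(u-c['cx'])/c['fx'],(v-c['cy'])/c['fy'],1.])
    o=-R.T@t;w=R.T@ray
    if z is not None: return o+w*(z-o[2])/w[2]
    if d is None: d=c['depth'][int(round(v)),int(round(u))]
    return o+w*d
def proj(c,P):
    return cv2.projectPoints(np.array(P,float).reshape(-1,3),np.array(c['rvec'],float),np.array(c['tvec'],float),np.array([[c['fx'],0,c['cx']],[0,c['fy'],c['cy']],[0,0,1.]]),None)[0].reshape(-1,2)
E
python3 - <<'E'
from h import *
for n in ['top','side','wrist']: 
    c=cap(n,n+'0'); R=cv2.Rodrigues(np.array(c['rvec']))[0]; print(n,-R.T@np.array(c['tvec']).ravel(),R[2],c['fx'])
print(r.get_state(), r.tips_ahead)
E
```

```text
pics
top [0.41809381 0.09548514 1.45493646] [ 0.09522252 -0.0194936  -0.99526513] 445.5364678160343
side [ 0.37999167 -1.15157871  1.04036542] [ 0.11249389  0.78863128 -0.60448807] 434.2519075598085
wrist [0.25836141 0.62972461 0.3844956 ] [-0.29587325  0.07967782 -0.95189835] 292.8709145692547
{'time_s': 0.15, 'joints': array([ 9.12204317e+01,  2.05830691e+01,  6.42738972e-01, -1.32395009e-02,
       -7.01338903e+01, -1.65066704e+01]), 'qd': array([ 0.00099901, -0.09520046,  0.06800955, -0.00455133, -0.02694112,
        0.00806249]), 'joint_torque': array([-1.66999576e-03, -5.83276033e+01,  2.93293726e+01,  7.00102821e+00,
        8.83605477e-03, -1.04079172e-04]), 'tcp_pos': array([0.17790078, 0.65075795, 0.23980683]), 'eef_rot': array([ 1.79925302e+02, -9.15532673e-03, -1.52907399e+01]), 'contact_force': array([-0.28564737,  0.16812202,  0.38734093]), 'moment': array([-0.02172683, -0.02003493,  0.00777947]), 'gripper_width': 0.08767200105200341} 0.014
```

View pics/top0.png

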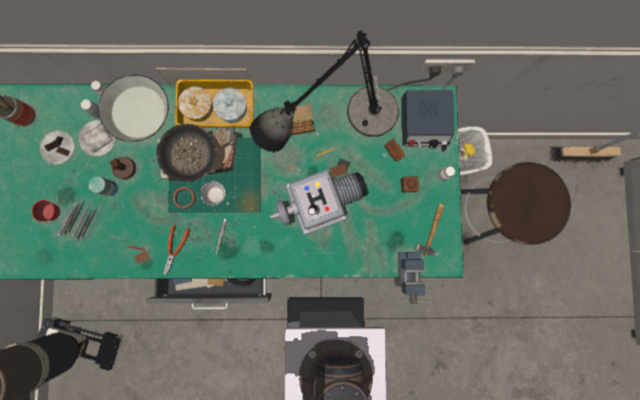

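View pics/side0.png

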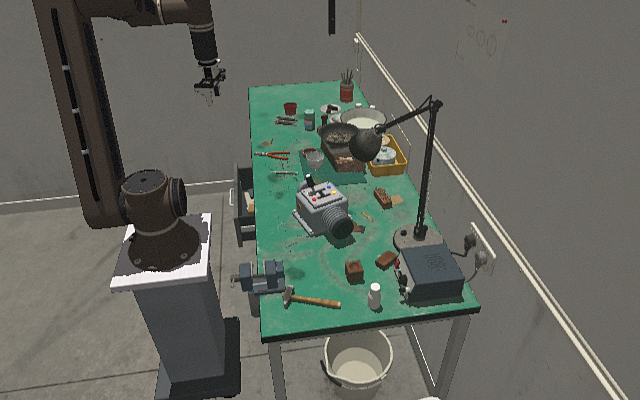

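Run:
```python
from h import *
c=ld('top0')['pixels'][155:245,260:380]; cv2.imwrite('pics/topc.png',cv2.resize(c,None,fx=6.5,fy=6.5,interpolation=cv2.INTER_CUBIC))
c=ld('side0')['pixels'][165:245,285:365]; cv2.imwrite('pics/sidec.png',cv2.resize(c,None,fx=7,fy=7,interpolation=cv2.INTER_CUBIC))
```

```text
(no output)
```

View pics/topc.png

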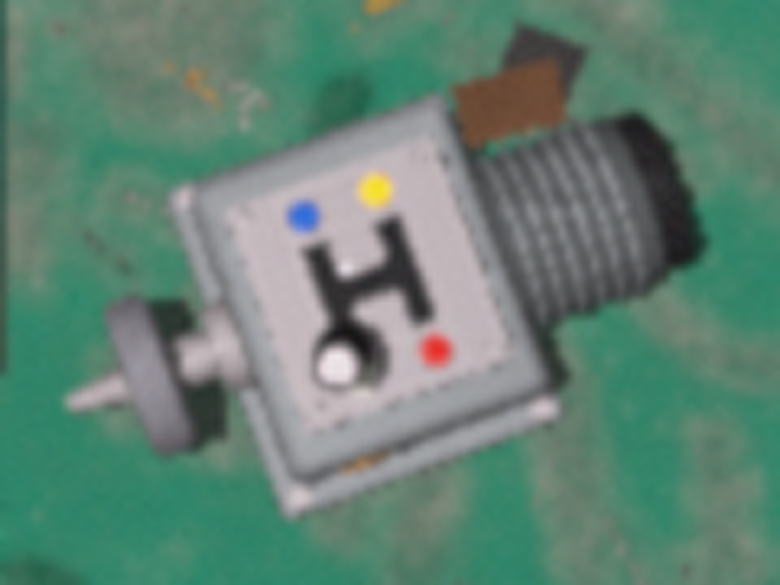

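View pics/sidec.png

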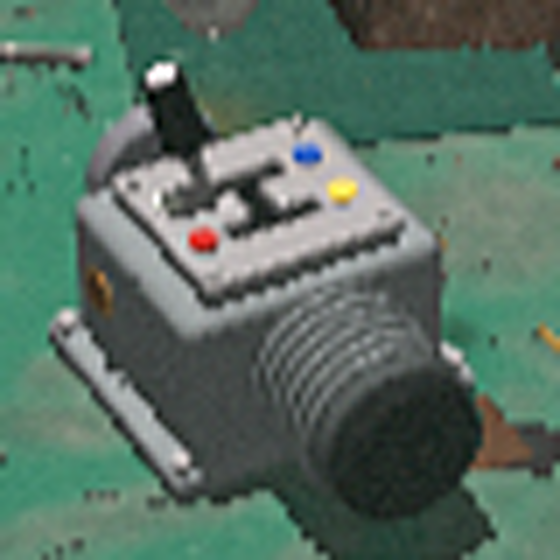

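The top picture crop shows yellow at (375,190), red (436,350), blue (303,216), and the lever at the lower left, over white. So yellow is the +x, -y slot.

Run:
```python
from h import *
from scipy.optimize import least_squares
c=ld('top0'); P={}
hsv=cv2.cvtColor(c['pixels'],cv2.COLOR_BGR2HSV)
for n,(x,y) in dict(y=(375,190),r=(436,350),b=(303,216)).items():
    u=(x+.5)/6.5-.5+260; v=(y+.5)/6.5-.5+155
    P[n]=world(c,u,v,z=.113); print(n,P[n],'depthpt',world(c,u,v))
G=dict(y=(.04,-.018),r=(-.04,-.018),b=(.04,.018))
f=lambda p:np.concatenate([np.array([p[0]+np.cos(p[2])*g[0]-np.sin(p[2])*g[1],p[1]+np.sin(p[2])*g[0]+np.cos(p[2])*g[1]])-P[n][:2] for n,g in G.items()])
s=least_squares(f,[.5,.1,.35]);print(s.x,np.degrees(s.x[2]),s.fun)
# side
d=ld('side0')
for n,(x,y) in dict(y=(343,190),r=(203,239),b=(307,154)).items():
    u=(x+.5)/7-.5+285; v=(y+.5)/7-.5+165
    P[n]=world(d,u,v,z=.113); print(n,P[n],world(d,u,v))
s2=least_squares(f,[.5,.1,.35]);print(s2.x,np.degrees(s2.x[2]),s2.fun)
# knob
u=337/6.5-.5+260;v=365/6.5-.5+155
print('knob',world(c,u,v), world(c,u,v,z=.185))
u=162/7-.5+285;v=73/7-.5+165
print('knob',world(d,u,v), world(d,u,v,z=.185))
```

```text
y [0.59984543 0.0578411  0.113     ] depthpt [0.60018536 0.05777069 0.11049017]
r [0.52476118 0.02982142 0.113     ] depthpt [0.52449144 0.02998747 0.11639348]
b [0.58765654 0.09152055 0.113     ] depthpt [0.58770937 0.09151932 0.1125819 ]
[0.55616766 0.06073035 0.35422384] 20.29553104455466 [ 8.23984514e-05 -1.18731197e-04  1.33364438e-04  1.51943474e-04
 -2.15762892e-04 -3.32122765e-05]
y [0.60288408 0.05646326 0.113     ] [0.60164761 0.04976174 0.11814448]
r [0.52731794 0.02876749 0.113     ] [0.52686693 0.02515404 0.11583898]
b [0.59013669 0.08989844 0.113     ] [0.59002405 0.08923298 0.11349709]
[0.55886261 0.05942314 0.35120156] 20.122367264267886 [-2.70596235e-04 -1.80348035e-04  1.78743236e-04 -6.68020117e-06
  9.18529986e-05  1.87028236e-04]
knob [0.51315439 0.07709127 0.17963082] [0.51275418 0.07716871 0.185     ]
knob [0.51562055 0.08125228 0.17900422] [0.51467646 0.07267076 0.185     ]
```

Run:
```python
from h import *
c=ld('top0')
for u,v in [(272,130),(265,145),(285,145),(255,130),(290,108),(325,70),(185,150)]: print(u,v,world(c,u,v))
R=cv2.Rodrigues(c['rvec'])[0]
vv,uu=np.mgrid[0:400,0:640];d=c['depth']
X=(np.stack([(uu-c['cx'])/c['fx']*d,(vv-c['cy'])/c['fy']*d,d],-1)-c['tvec'].ravel())@R
m=(d>0)&(X[...,0]>.35)&(X[...,0]<.8)&(X[...,1]<.75)&(X[...,1]>-.2)&(X[...,2]>.19)
q=X[m]; print(len(q),q.min(0),q.max(0))
for y in np.arange(-.2,.75,.05):
    k=q[(q[:,1]>=y)&(q[:,1]<y+.05)]
    if len(k): print(round(y,2),k.min(0),k.max(0))
g=np.array([.5575,.06]);th=np.radians(20.2);ex=np.array([np.cos(th),np.sin(th)]);ey=np.array([-ex[1],ex[0]])
W=lambda x,y:g+x*ex+y*ey
print('grip',W(-.035,.029),'start A',W(-.035-.012-.021-.030,.029), W(-.098,.029))
```

```text
272 130 [0.72532276 0.18408504 0.27158494]
265 145 [0.6932473  0.20643062 0.23068627]
285 145 [0.74363033 0.16082414 0.0065913 ]
255 130 [0.73284764 0.2332776  0.24243311]
290 108 [0.77637035 0.1344001  0.30388896]
325 70 [0.95728505 0.03202447 0.11320176]
185 150 [0.70431815 0.46015566 0.11227507]
1697 [0.67747365 0.08952784 0.19271648] [0.79980011 0.25293279 0.35433824]
0.05 [0.79108898 0.08952784 0.32383543] [0.79980011 0.09989277 0.35433824]
0.1 [0.70472315 0.10234122 0.20548428] [0.79859375 0.1499757  0.34767171]
0.15 [0.67747365 0.15001633 0.19271648] [0.79268243 0.19995669 0.31972667]
0.2 [0.68058108 0.20017117 0.21016973] [0.79170721 0.24943701 0.27477947]
0.25 [0.73793173 0.25021121 0.2157877 ] [0.75709703 0.25293279 0.2227877 ]
grip [0.5146391  0.07513086] start A [0.45551404 0.05337707] [0.45551404 0.05337707]
```

Call:
apply_moves:
  slide:
    - [0,0,0]
    - [0,0,0]
    - [0,0,0]
    - [0,0,0]
    - [0,0,0]
    - [0,0,0]
    - [0,0,0]
    - [0,0,0]
  turn:
    - [0,0,0.0906]
    - [0,0,0.0906]
    - [0,0,0.0906]
    - [0,0,0.0906]
    - [0,0,0.0906]
    - [0,0,0.0906]
    - [0,0,0.0906]
    - [0,0,0]
  jaw: [1,1,1,1,1,1,1,1]
  newtons: 5

```text
time_s: 0.95
tcp_pos: [0.1779, 0.6509, 0.2402]
eef_rot: [180.0, -0.0, -69.9]
contact_force: [-0.4, 0.6, 0.5]
gripper_width: 0.0294
```

Call:
apply_moves:
  slide:
    - [0.35,-0.05,0]
    - [0.35,-0.05,0]
    - [0.35,-0.05,0]
    - [0.35,-0.05,0]
    - [0.35,-0.05,0]
    - [0.35,-0.05,0]
    - [0.35,-0.05,0]
    - [0.35,-0.05,0]
  turn:
    - [0,0,0]
    - [0,0,0]
    - [0,0,0]
    - [0,0,0]
    - [0,0,0]
    - [0,0,0]
    - [0,0,0]
    - [0,0,0]
  jaw: [1,1,1,1,1,1,1,1]

```text
time_s: 1.75
tcp_pos: [0.3126, 0.4007, 0.2406]
eef_rot: [-180.0, 0.0, -69.5]
contact_force: [-0.1, -0.6, -0.0]
gripper_width: 0.0001
```

Call:
apply_moves:
  slide:
    - [0.35,0.0,0]
    - [0.35,0.0,0]
    - [0.35,0.0,0]
    - [0.35,0.0,0]
    - [0.35,0.0,0]
    - [0.35,0.0,0]
    - [0.35,0.0,0]
    - [0.35,0.0,0]
  turn:
    - [0,0,0]
    - [0,0,0]
    - [0,0,0]
    - [0,0,0]
    - [0,0,0]
    - [0,0,0]
    - [0,0,0]
    - [0,0,0]
  jaw: [1,1,1,1,1,1,1,1]

```text
time_s: 2.55
tcp_pos: [0.4091, 0.138, 0.2408]
eef_rot: [-180.0, 0.0, -69.5]
contact_force: [0.8, -0.2, -0.8]
gripper_width: 0.0004
```

Call:
apply_moves:
  slide:
    - [0.3,-0.05,0]
    - [0.3,-0.05,0]
    - [0.3,-0.05,0]
    - [0.05,0,0]
    - [0,0,0]
  turn:
    - [0,0,0]
    - [0,0,0]
    - [0,0,0]
    - [0,0,0]
    - [0,0,0]
  jaw: [1,1,1,1,1]

```text
time_s: 3.05
tcp_pos: [0.4559, 0.0546, 0.2404]
eef_rot: [180.0, 0.0, -69.8]
contact_force: [0.7, 0.3, -0.6]
gripper_width: 0.0006
```

```bash
cat >> h.py <<'E'
g=np.array([.5575,.06]);th=np.radians(20.2);ex=np.array([np.cos(th),np.sin(th)]);ey=np.array([-ex[1],ex[0]])
def W(x,y,z=.11): return np.r_[g+x*ex+y*ey,z]
def gate(p): d=np.array(p[:2])-g; return np.array([d@ex,d@ey])*1000
def st():
    s=r.get_state(); print(s['time_s'],'gate mm',gate(s['tcp_pos']).round(1),'z',s['tcp_pos'][2].round(4),s['eef_rot'].round(2),'F',s['contact_force'].round(1)); return s
E
python3 - <<'E'
from h import *
st()
c=cap('wrist','w1');cap('side','s1')
d=ld('s1')['pixels'][125:225,265:365];cv2.imwrite('pics/s1c.png',cv2.resize(d,None,fx=6,fy=6,interpolation=cv2.INTER_CUBIC))
E
```

```text
3.05 gate mm [-97.2  30. ] z 0.2404 [179.97   0.   -69.75] F [ 0.7  0.3 -0.6]
```

View pics/w1.png

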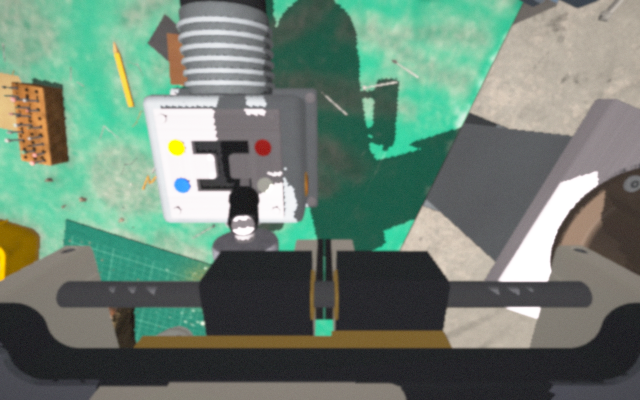

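View pics/s1c.png

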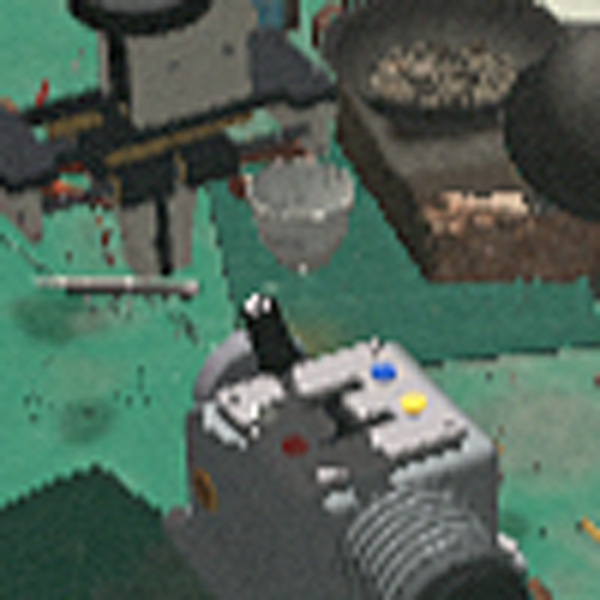

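Run:
```python
from h import *
c=ld('w1')
for n,p in dict(y=(176.5,147),r=(263,148),b=(182,185)).items():
    print(n,gate(world(c,*p,z=.113)),world(c,*p)[2])
T=r.get_state()['tcp_pos'].copy()
for z in (T[2],T[2]-.014): print(proj(c,[T[0],T[1],z]), proj(c,np.r_[T[:2]+.021*ex,z]))
p=ld('w1')['pixels'][130:330,160:400];cv2.imwrite('pics/w1c.png',cv2.resize(p,None,fx=3.3,fy=3,interpolation=cv2.INTER_CUBIC))
```

```text
y [ 38.67526604 -17.4834849 ] 0.11365009277305027
r [-40.97108919 -16.61929546] 0.1134478696196014
b [38.96272055 18.656135  ] 0.11452714232188993
[[323.8491815  264.89034647]] [[286.21204263 264.86252498]]
[[323.85898822 252.97233811]] [[289.0591946  252.94698237]]
```

View pics/w1c.png

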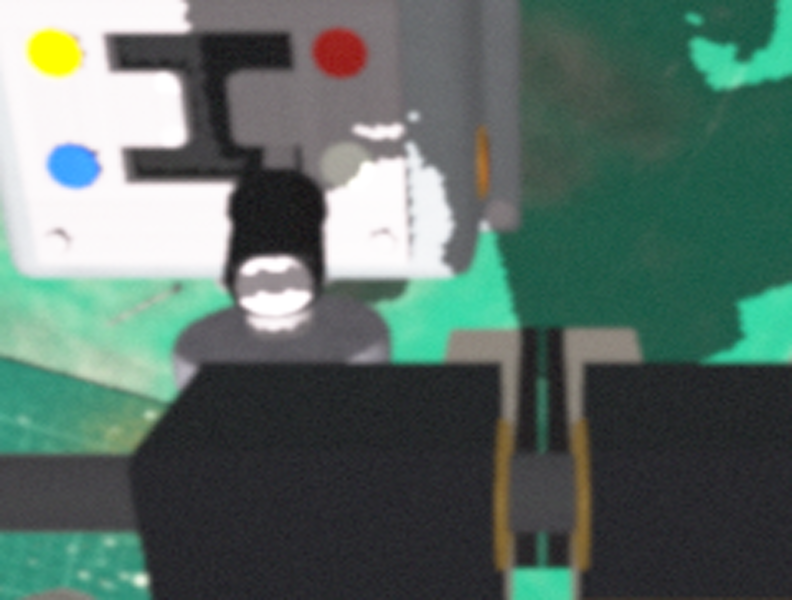

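Run:
```python
from h import *
c=ld('w1');T=r.get_state()['tcp_pos']
for p in [(250,260),(250,300),(295,260),(215,265),(215,300),(303,247),(345,247),(320,300)]:
    X=world(c,*p); print(p,'above tip mm',(X[2]-T[2]+.014)*1000, gate(X)-gate(T))
X=world(c,242.5,225);print('knob',gate(X),X[2])
```

```text
(250, 260) above tip mm 77.8620351956119 [ 22.87380628 -38.76099178]
(250, 300) above tip mm 90.85539115094075 [ 20.13369752 -33.77059128]
(295, 260) above tip mm 77.74960050617939 [  8.94468112 -38.70961249]
(215, 265) above tip mm 81.12710598674187 [ 32.54571926 -38.89917266]
(215, 300) above tip mm 89.6566794393737 [ 30.20919939 -32.87421921]
(303, 247) above tip mm 14.493338456728637 [ 11.35903047 -11.2842078 ]
(345, 247) above tip mm 13.36362509501736 [-11.59985891 -10.73312893]
(320, 300) above tip mm 83.88422139810291 [  1.14506251 -28.62816023]
knob [-36.34207878  31.2992055 ] 0.1822547200962696
```

Call:
apply_moves:
  slide:
    - [0,0,0.2]
    - [0,0,0.2]
    - [0,0,0.2]
    - [0,0,0.18]
    - [0,-0.1,0]
    - [0,-0.05,0]
    - [0,0,0]
  turn:
    - [0,0,0]
    - [0,0,0]
    - [0,0,0]
    - [0,0,0]
    - [0,0,0]
    - [0,0,0]
    - [0,0,0]
  jaw: [1,1,1,1,1,1,1]

```text
time_s: 3.85
tcp_pos: [0.4714, 0.0617, 0.1636]
eef_rot: [-179.9, -0.0, -69.7]
contact_force: [-0.7, 0.1, -0.4]
gripper_width: 0.0002
```

```bash
cat >> h.py <<'E'
def look(n):
    st();c=cap('wrist',n)
    p=c['pixels'][110:310,140:400];cv2.imwrite('pics/'+n+'c.png',cv2.resize(p,None,fx=3,fy=3,interpolation=cv2.INTER_CUBIC))
E
python3 -c "
from h import *
look('w2')"
```

```text
3.85 gate mm [-80.2  31.3] z 0.1636 [-1.799e+02 -1.000e-02 -6.971e+01] F [-0.7  0.1 -0.4]
```

View pics/w2c.png

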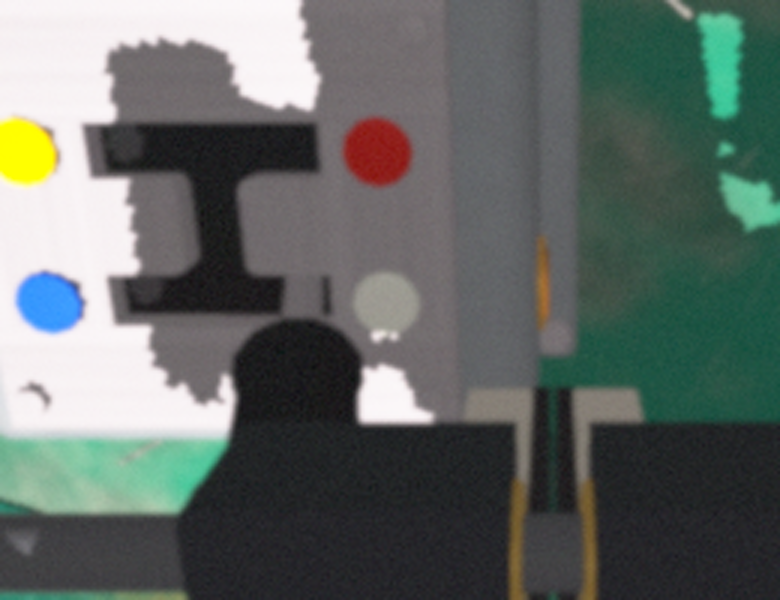

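The wrist view shows the shaft at (302,295), at the white end of its slot, and the fingertips at (555,410) clear behind it.

Call:
apply_moves:
  slide:
    - [0,-0.04,0]
    - [0,-0.04,0]
    - [0,-0.04,0]
    - [0,-0.04,0]
    - [0,-0.04,0]
    - [0,-0.03,0]
    - [0,-0.03,0]
    - [0,0,0]
  turn:
    - [0,0,0]
    - [0,0,0]
    - [0,0,0]
    - [0,0,0]
    - [0,0,0]
    - [0,0,0]
    - [0,0,0]
    - [0,0,0]
  jaw: [1,1,1,1,1,1,1,1]

```text
time_s: 4.7
tcp_pos: [0.4945, 0.0695, 0.1626]
eef_rot: [180.0, -0.0, -69.8]
contact_force: [-1.9, -1.0, 1.8]
gripper_width: 0.0007
```

```bash
python3 -c "
from h import *
look('w3')"
```

```text
4.7 gate mm [-55.8  30.7] z 0.1626 [ 1.7998e+02 -1.0000e-02 -6.9800e+01] F [-1.9 -1.   1.8]
```

View pics/w3c.png

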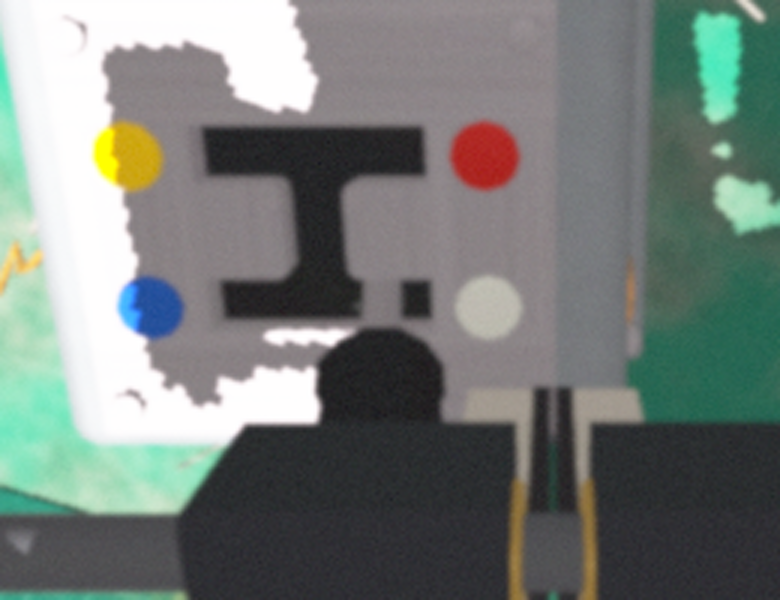

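Call:
apply_moves:
  slide:
    - [0,-0.03,0]
    - [0,-0.03,0]
    - [0,-0.03,0]
    - [0,-0.03,0]
    - [0,-0.03,0]
    - [0,-0.03,0]
    - [0,-0.02,0]
    - [0,0,0]
  turn:
    - [0,0,0]
    - [0,0,0]
    - [0,0,0]
    - [0,0,0]
    - [0,0,0]
    - [0,0,0]
    - [0,0,0]
    - [0,0,0]
  jaw: [1,1,1,1,1,1,1,1]

```text
time_s: 5.55
tcp_pos: [0.5134, 0.0766, 0.1625]
eef_rot: [-180.0, -0.0, -69.8]
contact_force: [-1.4, 0.2, 1.4]
gripper_width: 0.0004
```

```bash
python3 -c "
from h import *
look('w4')"
```

```text
5.55 gate mm [-35.6  30.8] z 0.1625 [-179.99   -0.    -69.79] F [-1.4  0.2  1.4]
```

View pics/w4c.png

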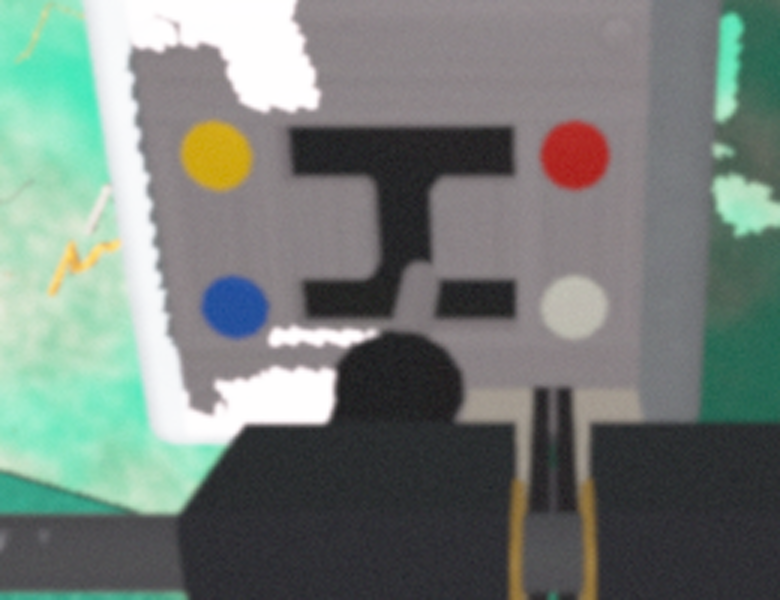

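Call:
apply_moves:
  slide:
    - [0,-0.02,0]
    - [0,-0.015,0]
    - [0,0,0]
  turn:
    - [0,0,0]
    - [0,0,0]
    - [0,0,0]
  jaw: [1,1,1]

```text
time_s: 5.9
tcp_pos: [0.5165, 0.0778, 0.1626]
eef_rot: [-180.0, 0.0, -69.8]
contact_force: [-1.6, -0.4, 3.0]
gripper_width: 0.0005
```

```bash
python3 -c "
from h import *
look('w5')"
```

```text
5.9 gate mm [-32.3  30.8] z 0.1626 [-179.99    0.    -69.79] F [-1.6 -0.4  3. ]
```

View pics/w5c.png

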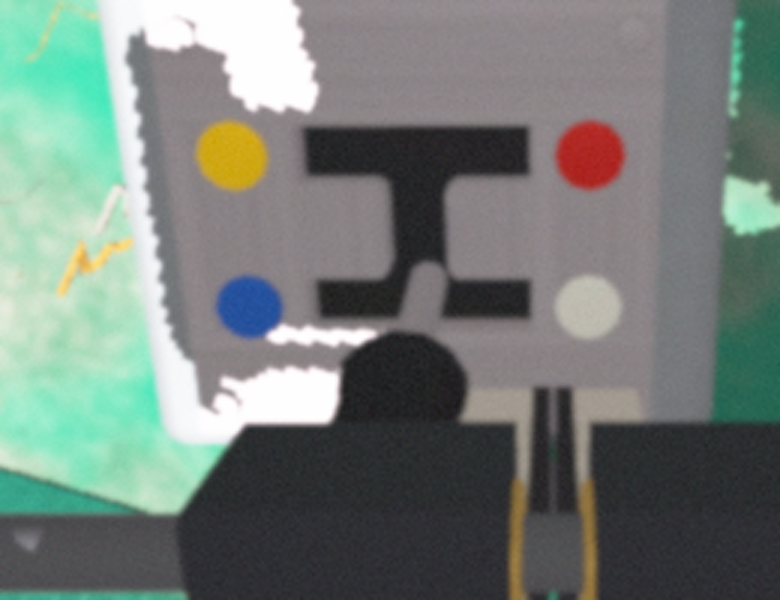

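```bash
python3 -c "
from h import *
c=ld('w5')
f=lambda P:(proj(c,P)-[140,110])*3
for x in (-22,-4,0,4,22,40,-40): print(x,f(W(x/1e3,.018)),f(W(x/1e3,-.018)))
print('pivot',f(W(0,0,.02)))
for a in(-.03,0,.03):
  for L in (.07,.09,.12):
    print(a,L,f(W(L*np.sin(a),L*np.sin(.2),.02+L*np.cos(.2)*np.cos(a))))
"
```

```text
-22 [[509.01323989 299.20269156]] [[506.63069722 148.79060765]]
-4 [[433.47287488 299.17980748]] [[426.87889389 148.7814485 ]]
0 [[416.68806521 299.17472271]] [[409.15843116 148.77941338]]
4 [[399.9039602  299.16963816]] [[391.43875385 148.77737835]]
22 [[324.38420675 299.14676032]] [[311.70992423 148.76822182]]
40 [[248.87871789 299.12388679]] [[231.99699366 148.75906713]]
-40 [[584.56787937 299.22557997]] [[586.39841124 148.79976864]]
pivot [[454.31075966 156.3118909 ]]
-0.03 0.07 [[436.14346056 256.7834408 ]]
-0.03 0.09 [[429.02422674 296.15530625]]
-0.03 0.12 [[415.82950819 369.12673783]]
0 0.07 [[428.05454736 256.81567369]]
0 0.09 [[417.76380769 296.20666632]]
0 0.12 [[398.68852367 369.22322256]]
0.03 0.07 [[419.99781378 256.77940576]]
0.03 0.09 [[406.55195054 296.1485835 ]]
0.03 0.12 [[381.63208134 369.11338629]]
```

Call:
apply_moves:
  slide:
    - [0,-0.015,0]
    - [0,0,0]
    - [0,0.15,0]
    - [0,0.15,0]
    - [-0.2,0,0]
    - [-0.22,0,0]
    - [0,-0.2,0]
    - [0,-0.2,0]
  turn:
    - [0,0,0]
    - [0,0,0]
    - [0,0,0]
    - [0,0,0]
    - [0,0,0]
    - [0,0,0]
    - [0,0,0]
    - [0,0,0]
  jaw: [1,1,1,1,1,1,1,1]

```text
time_s: 6.75
tcp_pos: [0.5125, 0.1218, 0.1631]
eef_rot: [-179.9, 0.0, -69.7]
contact_force: [0.3, 0.3, -0.5]
gripper_width: 0.0002
```

```bash
python3 -c "
from h import *
look('w6')"
```

```text
6.75 gate mm [-20.9  73.5] z 0.1631 [-1.7992e+02  2.0000e-02 -6.9710e+01] F [ 0.3  0.3 -0.5]
```

View pics/w6.png

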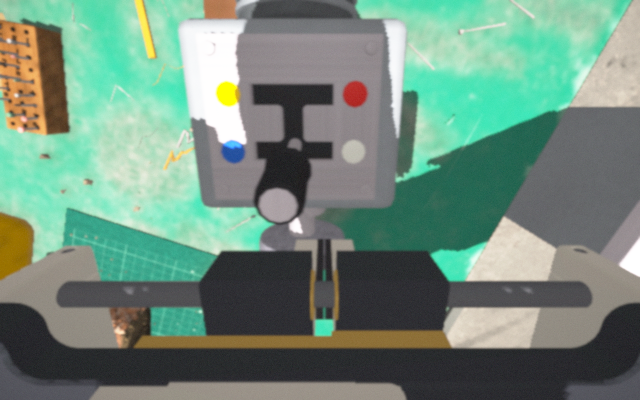

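Call:
apply_moves:
  slide:
    - [0,-0.1,0]
    - [0,-0.11,0]
    - [0.08,0,0]
    - [0,0,0]
  turn:
    - [0,0,0]
    - [0,0,0]
    - [0,0,0]
    - [0,0,0]
  jaw: [1,1,1,1]

```text
time_s: 7.2
tcp_pos: [0.5352, 0.12, 0.1623]
eef_rot: [180.0, -0.0, -69.8]
contact_force: [-0.1, -0.0, 0.7]
gripper_width: 0.0006
```

```bash
python3 -c "
from h import *
look('w7')"
```

```text
7.2 gate mm [-0.2 64.1] z 0.1623 [179.96  -0.   -69.84] F [-0.1 -0.   0.7]
```

View pics/w7c.png

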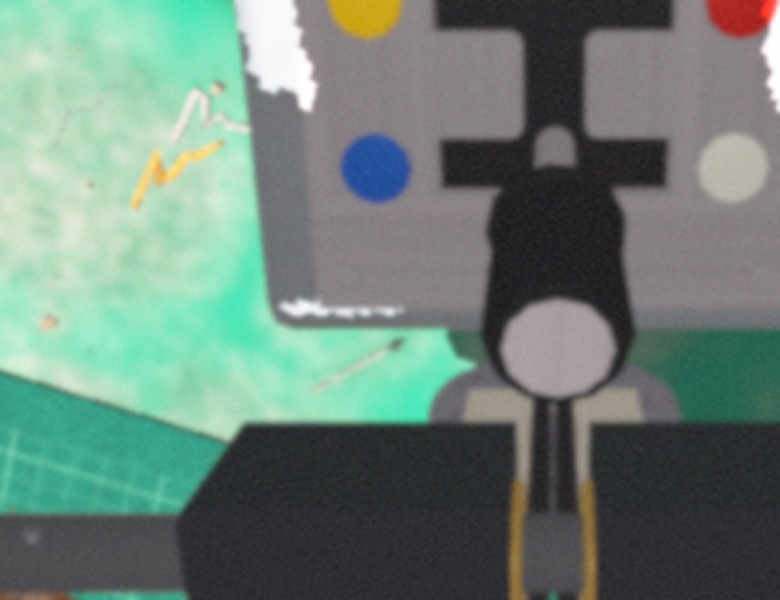

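Call:
apply_moves:
  slide:
    - [0.05,0,0]
    - [0.04,0,0]
    - [0.04,0,0]
    - [0.04,0,0]
    - [0.04,0,0]
    - [0.04,0,0]
    - [0.04,0,0]
    - [0,0,0]
  turn:
    - [0,0,0]
    - [0,0,0]
    - [0,0,0]
    - [0,0,0]
    - [0,0,0]
    - [0,0,0]
    - [0,0,0]
    - [0,0,0]
  jaw: [1,1,1,1,1,1,1,1]

```text
time_s: 8.05
tcp_pos: [0.5452, 0.0931, 0.1625]
eef_rot: [180.0, -0.0, -69.8]
contact_force: [-0.3, 0.3, -0.1]
gripper_width: 0.0004
```

```bash
python3 -c "
from h import *
look('w8')"
```

```text
8.05 gate mm [-0.1 35.3] z 0.1625 [ 1.7999e+02 -1.0000e-02 -6.9820e+01] F [-0.3  0.3 -0.1]
```

View pics/w8c.png

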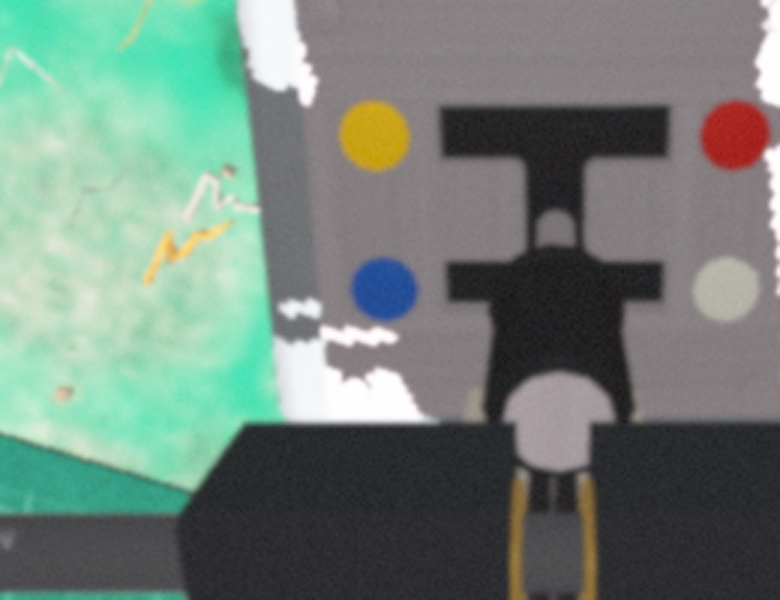

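Call:
apply_moves:
  slide:
    - [0.04,0,0]
    - [0.04,0,0]
    - [0.04,0,0]
    - [0.04,0,0]
    - [0.04,0,0]
    - [0.04,0,0]
    - [0.03,0,0]
    - [0,0,0]
  turn:
    - [0,0,0]
    - [0,0,0]
    - [0,0,0]
    - [0,0,0]
    - [0,0,0]
    - [0,0,0]
    - [0,0,0]
    - [0,0,0]
  jaw: [1,1,1,1,1,1,1,1]

```text
time_s: 8.9
tcp_pos: [0.5546, 0.0678, 0.1625]
eef_rot: [180.0, -0.0, -69.8]
contact_force: [-1.0, 0.5, 0.4]
gripper_width: 0.0005
```

```bash
python3 -c "
from h import *
look('w9')"
```

```text
8.9 gate mm [-0.1  8.3] z 0.1625 [ 1.7999e+02 -1.0000e-02 -6.9820e+01] F [-1.   0.5  0.4]
```

View pics/w9c.png

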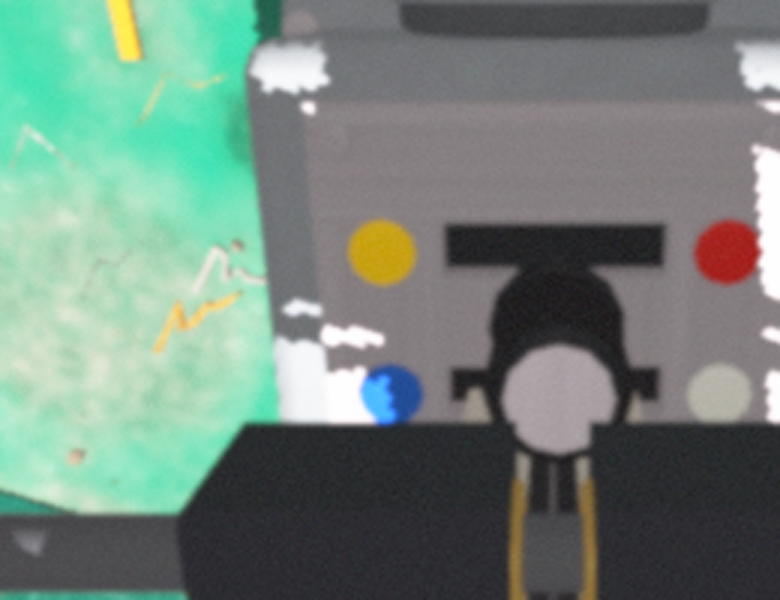

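Call:
apply_moves:
  slide:
    - [0.03,0,0]
    - [0.03,0,0]
    - [0.02,0,0]
    - [0.02,0,0]
    - [0.01,0,0]
    - [0,0,0]
  turn:
    - [0,0,0]
    - [0,0,0]
    - [0,0,0]
    - [0,0,0]
    - [0,0,0]
    - [0,0,0]
  jaw: [1,1,1,1,1,1]

```text
time_s: 9.55
tcp_pos: [0.5582, 0.0578, 0.1624]
eef_rot: [180.0, -0.0, -69.8]
contact_force: [-0.9, 1.6, -0.7]
gripper_width: 0.0005
```

```bash
python3 -c "
from h import *
look('w10'); 
d=cap('side','s10')['pixels'][125:225,265:365];cv2.imwrite('pics/s10c.png',cv2.resize(d,None,fx=6,fy=6,interpolation=cv2.INTER_CUBIC))"
```

```text
9.55 gate mm [-0.1 -2.3] z 0.1624 [179.98  -0.   -69.8 ] F [-0.9  1.6 -0.7]
```

View pics/w10c.png

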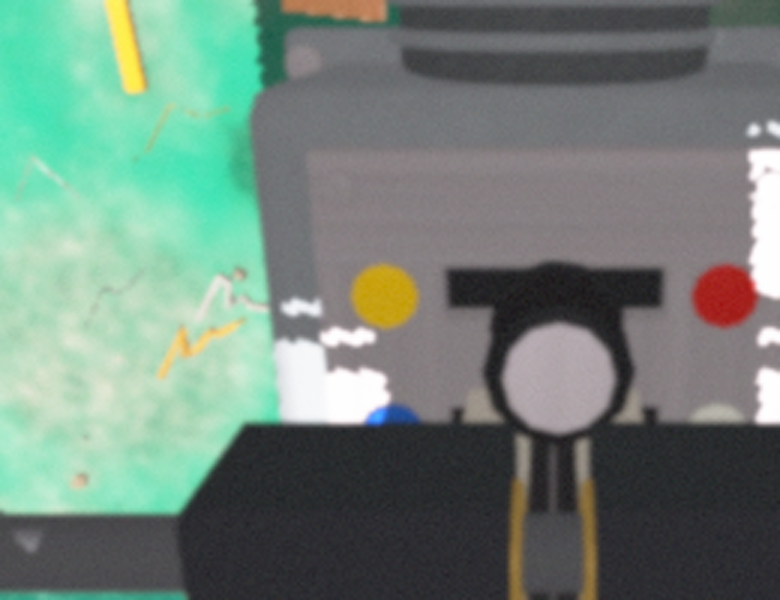

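View pics/s10c.png

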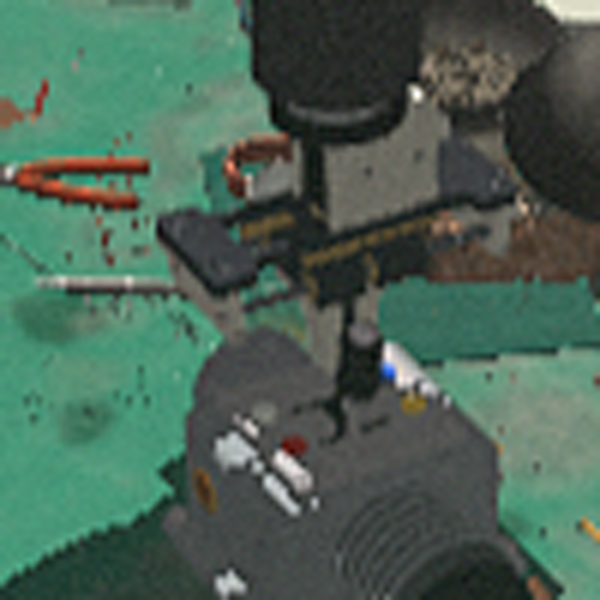

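```bash
python3 -c "
from h import *
c=ld('w10')
p=lambda x,y:(x/3+140,y/3+110)
print(gate(world(c,*p(559,378))),world(c,*p(559,378))[2],gate(world(c,*p(559,378),z=.184)),gate(world(c,*p(384,296),z=.113)),gate(world(c,*p(724,296),z=.113)))
c=ld('w7')
print(gate(world(c,*p(558,348))),world(c,*p(558,348))[2])
"
```

```text
[ -1.14537837 -29.57748455] 0.18595637558777622 [ -1.1619773  -28.68035257] [ 39.26605224 -17.10039661] [-40.34477987 -17.09605466]
[-1.1660382  31.59956174] 0.1865961112234293
```

Call:
apply_moves:
  slide:
    - [0.015,0,0]
    - [0.015,0,0]
    - [0,0,0]
  turn:
    - [0,0,0]
    - [0,0,0]
    - [0,0,0]
  jaw: [1,1,1]

```text
time_s: 9.95
tcp_pos: [0.5593, 0.055, 0.1626]
eef_rot: [180.0, -0.0, -69.8]
contact_force: [-1.2, 1.8, -1.1]
gripper_width: 0.0006
```

Call:
apply_moves:
  slide:
    - [-0.15,0,0]
    - [-0.2,0,0]
    - [0,0.25,0]
    - [0,0.25,0]
    - [0,0.05,0]
    - [0.2,0,0]
    - [0.2,0,0]
    - [0.19,0,0]
  turn:
    - [0,0,0]
    - [0,0,0]
    - [0,0,0]
    - [0,0,0]
    - [0,0,0]
    - [0,0,0]
    - [0,0,0]
    - [0,0,0]
  jaw: [1,1,1,1,1,1,1,1]

```text
time_s: 10.75
tcp_pos: [0.5168, 0.0135, 0.1632]
eef_rot: [-179.9, -0.0, -69.7]
contact_force: [0.3, -1.6, -0.4]
gripper_width: 0.0004
```

```bash
python3 -c "
from h import *
look('w11')"
```

```text
10.75 gate mm [-54.3 -29.6] z 0.1632 [-1.7992e+02 -3.0000e-02 -6.9740e+01] F [ 0.3 -1.6 -0.4]
```

View pics/w11c.png

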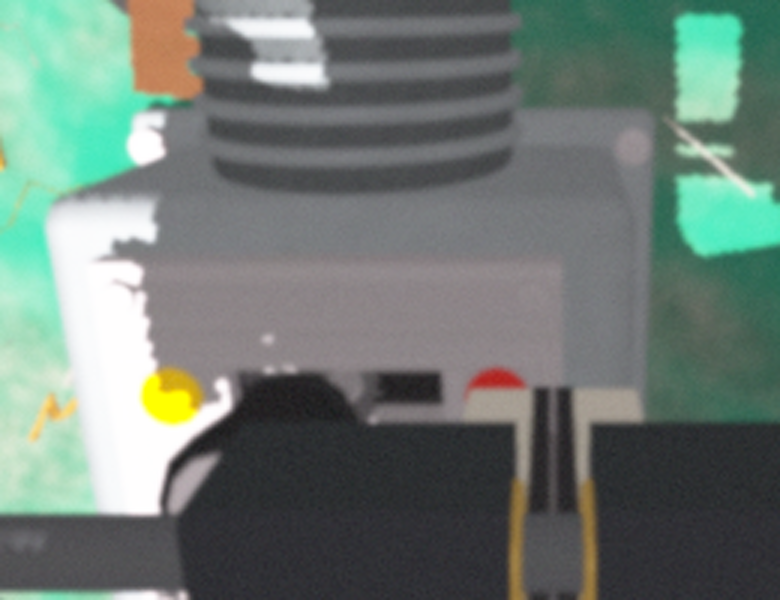

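Call:
apply_moves:
  slide:
    - [0,-0.06,0]
    - [0,-0.06,0]
    - [0,-0.06,0]
    - [0,-0.04,0]
    - [0,-0.04,0]
    - [0,-0.04,0]
    - [0,-0.04,0]
    - [0,-0.04,0]
  turn:
    - [0,0,0]
    - [0,0,0]
    - [0,0,0]
    - [0,0,0]
    - [0,0,0]
    - [0,0,0]
    - [0,0,0]
    - [0,0,0]
  jaw: [1,1,1,1,1,1,1,1]

```text
time_s: 11.6
tcp_pos: [0.5518, 0.0269, 0.1626]
eef_rot: [180.0, 0.0, -69.8]
contact_force: [-2.0, 0.7, 2.2]
gripper_width: 0.0003
```

```bash
python3 -c "
from h import *
look('w12'); 
d=cap('side','s12')['pixels'][125:225,265:365];cv2.imwrite('pics/s12c.png',cv2.resize(d,None,fx=6,fy=6,interpolation=cv2.INTER_CUBIC))"
```

```text
11.6 gate mm [-16.8 -29.1] z 0.1626 [ 1.7999e+02  1.0000e-02 -6.9790e+01] F [-2.   0.7  2.2]
```

View pics/w12c.png

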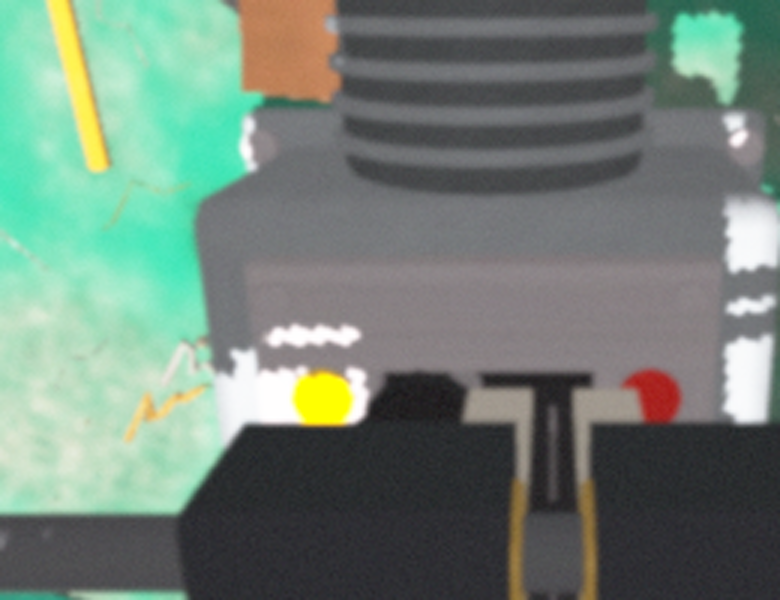

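View pics/s12c.png

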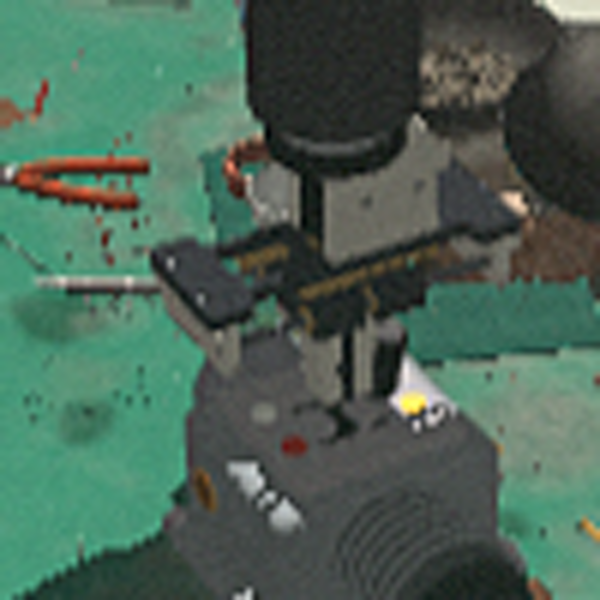

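Lever is moving into the yellow slot: grip at (415,400) ahead of the fingers, yellow at (322,400). Continuing slowly and watching the force.

Call:
apply_moves:
  slide:
    - [0,-0.03,0]
    - [0,-0.03,0]
    - [0,-0.02,0]
    - [0,-0.02,0]
    - [0,-0.02,0]
  turn:
    - [0,0,0]
    - [0,0,0]
    - [0,0,0]
    - [0,0,0]
    - [0,0,0]
  jaw: [1,1,1,1,1]

```text
time_s: 12.2
tcp_pos: [0.5627, 0.0308, 0.1622]
eef_rot: [180.0, 0.0, -69.8]
contact_force: [-2.1, 0.6, -0.9]
gripper_width: 0.0007
```

Call:
apply_moves:
  slide:
    - [0,-0.015,0]
    - [0,0,0]
  turn:
    - [0,0,0]
    - [0,0,0]
  jaw: [1,1]

```text
time_s: 12.4
tcp_pos: [0.5644, 0.0314, 0.1624]
eef_rot: [180.0, -0.0, -69.8]
contact_force: [-1.4, -0.4, -0.8]
gripper_width: 0.0003
```

Call:
apply_moves:
  slide:
    - [0,-0.015,0]
    - [0,0,0]
  turn:
    - [0,0,0]
    - [0,0,0]
  jaw: [1,1]

```text
time_s: 12.6
tcp_pos: [0.5658, 0.0319, 0.1625]
eef_rot: [180.0, -0.0, -69.8]
contact_force: [-3.7, -0.1, -0.9]
gripper_width: 0.0006
```

```bash
python3 -c "
from h import *
look('w13')"
```

```text
12.6 gate mm [ -1.9 -29.2] z 0.1625 [180.    -0.   -69.79] F [-3.7 -0.1 -0.9]
```

View pics/w13c.png

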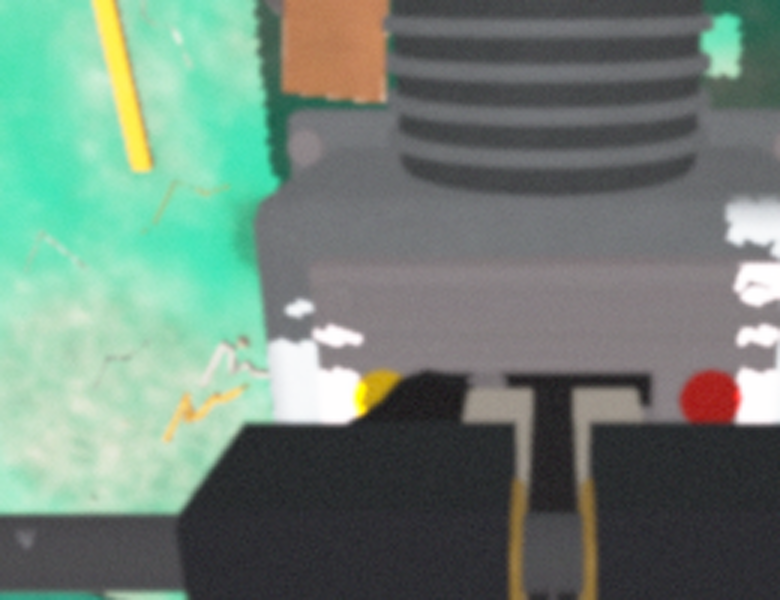

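Call:
apply_moves:
  slide:
    - [0,-0.015,0]
    - [0,0,0]
  turn:
    - [0,0,0]
    - [0,0,0]
  jaw: [1,1]

```text
time_s: 12.85
tcp_pos: [0.5673, 0.0325, 0.1626]
eef_rot: [-180.0, -0.0, -69.8]
contact_force: [-1.8, -1.2, -1.3]
gripper_width: 0.0002
```

Call:
apply_moves:
  slide:
    - [0,-0.015,0]
    - [0,0,0]
  turn:
    - [0,0,0]
    - [0,0,0]
  jaw: [1,1]

```text
time_s: 13.05
tcp_pos: [0.5687, 0.033, 0.1626]
eef_rot: [-180.0, -0.0, -69.8]
contact_force: [-1.2, -0.1, 0.2]
gripper_width: 0.0009
```

Call:
apply_moves:
  slide:
    - [0,-0.01,0]
    - [0,0,0]
  turn:
    - [0,0,0]
    - [0,0,0]
  jaw: [1,1]

```text
time_s: 13.25
tcp_pos: [0.5696, 0.0334, 0.1626]
eef_rot: [-180.0, -0.0, -69.8]
contact_force: [-1.8, -1.3, -0.5]
gripper_width: 0.0005
```

```bash
python3 -c "
from h import *
look('w14')
d=cap('side','s14')['pixels'][125:225,265:365];cv2.imwrite('pics/s14c.png',cv2.resize(d,None,fx=6,fy=6,interpolation=cv2.INTER_CUBIC))"
```

```text
13.25 gate mm [  2.2 -29.2] z 0.1626 [-179.99   -0.    -69.79] F [-1.8 -1.3 -0.5]
```

View pics/w14c.png

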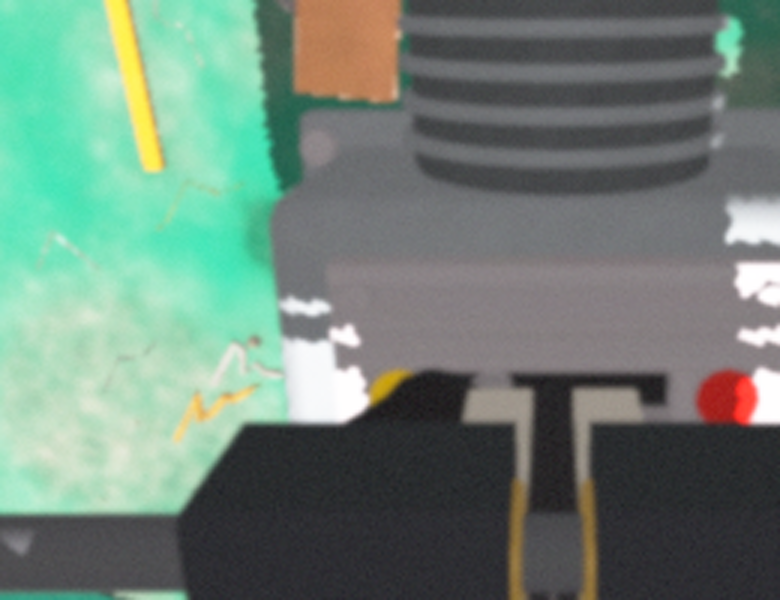

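View pics/s14c.png

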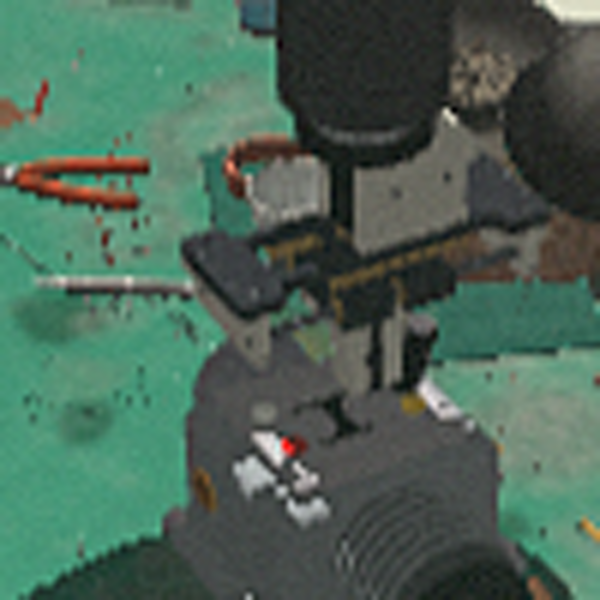

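Call:
apply_moves:
  slide:
    - [0,-0.015,0]
    - [0,0,0]
  turn:
    - [0,0,0]
    - [0,0,0]
  jaw: [1,1]

```text
time_s: 13.55
tcp_pos: [0.5711, 0.0339, 0.1626]
eef_rot: [-180.0, -0.0, -69.8]
contact_force: [-2.5, -0.9, -1.0]
gripper_width: 0.0007
```

Call:
apply_moves:
  slide:
    - [0,-0.012,0]
    - [0,0,0]
  turn:
    - [0,0,0]
    - [0,0,0]
  jaw: [1,1]

```text
time_s: 13.75
tcp_pos: [0.5719, 0.0342, 0.1625]
eef_rot: [180.0, 0.0, -69.8]
contact_force: [-2.1, -0.7, -1.0]
gripper_width: 0.0005
```

Call:
apply_moves:
  slide:
    - [0,-0.01,0]
    - [0,0,0]
  turn:
    - [0,0,0]
    - [0,0,0]
  jaw: [1,1]

```text
time_s: 13.95
tcp_pos: [0.5724, 0.0344, 0.1624]
eef_rot: [179.9, 0.0, -69.8]
contact_force: [-5.1, -1.9, 0.3]
gripper_width: 0.0003
```

Call:
apply_moves:
  slide:
    - [0,-0.01,0]
    - [0,0,0]
  turn:
    - [0,0,0]
    - [0,0,0]
  jaw: [1,1]

```text
time_s: 14.15
tcp_pos: [0.5728, 0.0345, 0.1623]
eef_rot: [179.9, 0.0, -69.8]
contact_force: [-6.5, -1.7, 1.0]
gripper_width: 0.0003
```

```bash
python3 -c "
from h import *
look('w15')
c=ld('w15')
for x in (18,20,22): print(x,(proj(c,W(x/1e3,-.018))-[140,110])*3)"
```

```text
14.15 gate mm [  5.5 -29.2] z 0.1623 [ 1.7986e+02  1.0000e-02 -6.9800e+01] F [-6.5 -1.7  1. ]
18 [[501.01800771 391.76784792]]
20 [[492.89594971 391.77548305]]
22 [[484.77370313 391.78311836]]
```

View pics/w15c.png

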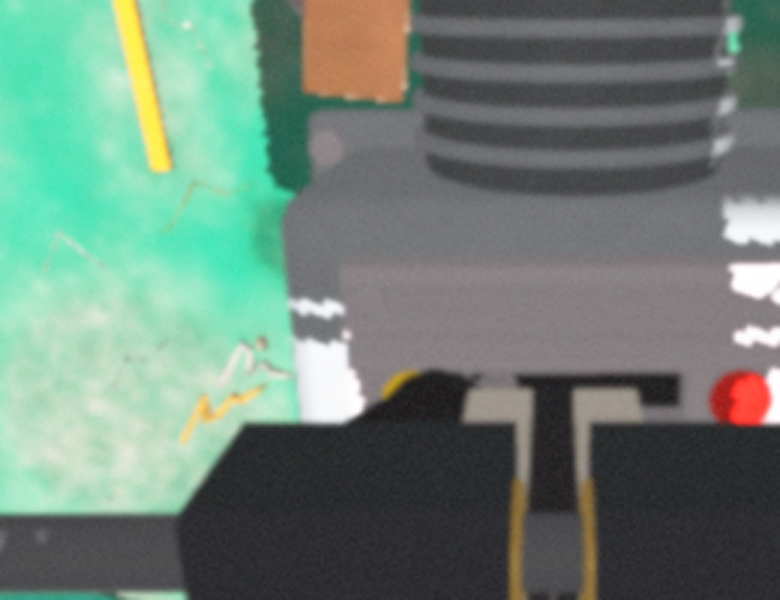

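The force is rising (about 7 N) and the TCP has stalled, so the lever is at the stop. I'll back off, rise and check.

Call:
apply_moves:
  slide:
    - [0,0.1,0]
    - [0,0.2,0]
    - [0,0.3,0]
    - [0,0.2,-0.1]
    - [0,0,-0.4]
    - [0,0,-0.4]
    - [-0.3,0,-0.2]
    - [0,0,0]
  turn:
    - [0,0,0]
    - [0,0,0]
    - [0,0,0]
    - [0,0,0]
    - [0,0,0]
    - [0,0,0]
    - [0,0,0]
    - [0,0,0]
  jaw: [1,1,1,1,1,1,1,1]

```text
time_s: 15.0
tcp_pos: [0.4903, 0.0375, 0.2771]
eef_rot: [-179.4, 0.0, -69.7]
contact_force: [-0.1, -0.4, 0.5]
gripper_width: 0.0004
```

Call:
apply_moves:
  slide:
    - [-0.3,0,0]
    - [-0.3,0,0]
    - [-0.3,0,0]
    - [0,0,0]
  turn:
    - [0,0,0]
    - [0,0,0]
    - [0,0,0]
    - [0,0,0]
  jaw: [1,1,1,1]

```text
time_s: 15.4
tcp_pos: [0.4571, 0.1222, 0.2727]
eef_rot: [-179.9, 0.1, -69.6]
contact_force: [-0.3, -0.5, 0.1]
gripper_width: 0.0003
```

```bash
python3 -c "
from h import *
st();c=cap('wrist','w16')
d=cap('side','s16')['pixels'][165:245,285:365];cv2.imwrite('pics/s16c.png',cv2.resize(d,None,fx=7,fy=7,interpolation=cv2.INTER_CUBIC))
cap('top','t16')
d=ld('t16')['pixels'][155:245,260:380]; cv2.imwrite('pics/t16c.png',cv2.resize(d,None,fx=6.5,fy=6.5,interpolation=cv2.INTER_CUBIC))"
```

```text
15.4 gate mm [-72.7  93.1] z 0.2727 [-1.7986e+02  5.0000e-02 -6.9640e+01] F [-0.3 -0.5  0.1]
```

View pics/w16.png

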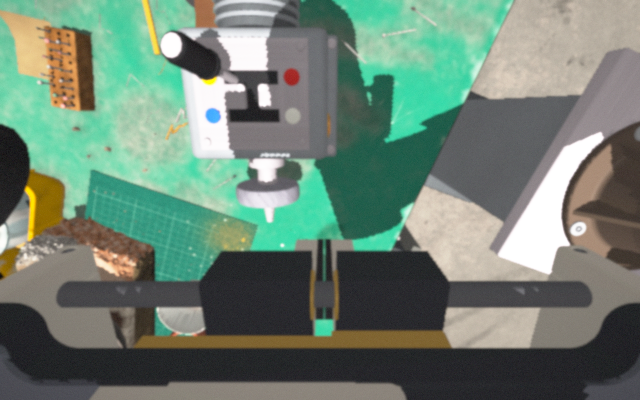

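View pics/s16c.png

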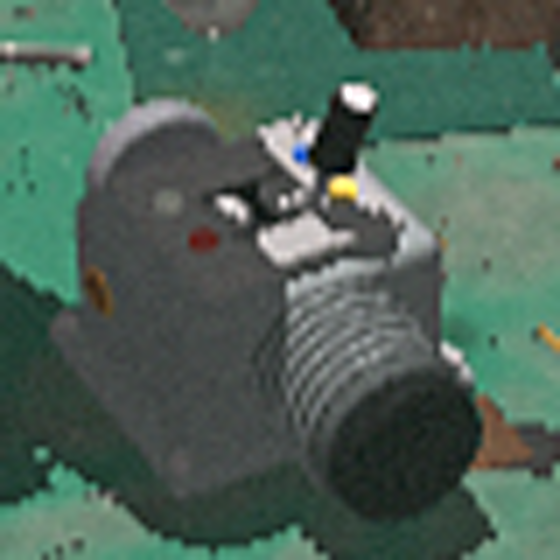

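View pics/t16c.png

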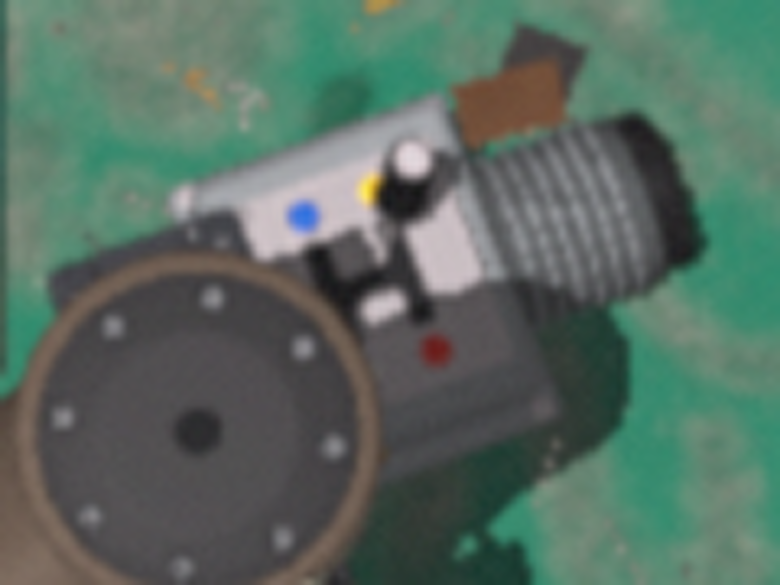

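```bash
python3 -c "
from h import *
c=ld('t16');d=ld('s16');w=ld('w16')
for q in [(c,411/6.5+259.6,158/6.5+154.6),(d,357/7+284.6,97/7+164.6),(w,173,46)]: print(gate(world(*q,z=.1815)),gate(world(*q)),world(*q)[2])
# white start for comparison
print(gate(world(ld('top0'),337/6.5+259.6,365/6.5+154.6,z=.1815)),gate(world(ld('side0'),162/7+284.6,73/7+164.6,z=.1815)))
print([gate(world(w,*p,z=.113)) for p in ((291,76),(213,116))])
a=ld('top0')['pixels'];b=c['pixels'];D=cv2.absdiff(a,b).max(2)>40
n,l,s,ce=cv2.connectedComponentsWithStats(D.astype('uint8'));print([tuple(k) for k in s if k[4]>25])
p=w['pixels'][20:150,140:350];cv2.imwrite('pics/w16c.png',cv2.resize(p,None,fx=3.8,fy=3.8,interpolation=cv2.INTER_CUBIC))
"
```

```text
[ 38.74678372 -31.6959907 ] [ 38.46808312 -31.49557278] 0.1837558794025307
[ 39.2415054  -35.70505708] [ 38.41372918 -37.08434837] 0.18263899757131075
[ 37.16069973 -31.31217452] [ 37.12623817 -31.2992207 ] 0.18157384682184138
[-36.20685102  31.25736386] [-33.55025087  30.47830482]
[array([-40.28887692, -17.70811089]), array([38.89035944, 19.38477186])]
[(np.int32(0), np.int32(0), np.int32(640), np.int32(400), np.int32(235179)), (np.int32(317), np.int32(178), np.int32(14), np.int32(12), np.int32(110)), (np.int32(182), np.int32(187), np.int32(175), np.int32(106), np.int32(8385)), (np.int32(310), np.int32(190), np.int32(8), np.int32(8), np.int32(49)), (np.int32(165), np.int32(279), np.int32(69), np.int32(21), np.int32(760)), (np.int32(233), np.int32(298), np.int32(153), np.int32(102), np.int32(5408)), (np.int32(288), np.int32(299), np.int32(32), np.int32(23), np.int32(446)), (np.int32(191), np.int32(302), np.int32(38), np.int32(8), np.int32(157)), (np.int32(0), np.int32(317), np.int32(121), np.int32(83), np.int32(4581)), (np.int32(178), np.int32(323), np.int32(22), np.int32(11), np.int32(110)), (np.int32(205), np.int32(338), np.int32(38), np.int32(62), np.int32(485)), (np.int32(315), np.int32(364), np.int32(27), np.int32(18), np.int32(84)), (np.int32(326), np.int32(375), np.int32(18), np.int32(3), np.int32(41)), (np.int32(350), np.int32(384), np.int32(17), np.int32(16), np.int32(36))]
```

View pics/w16c.png

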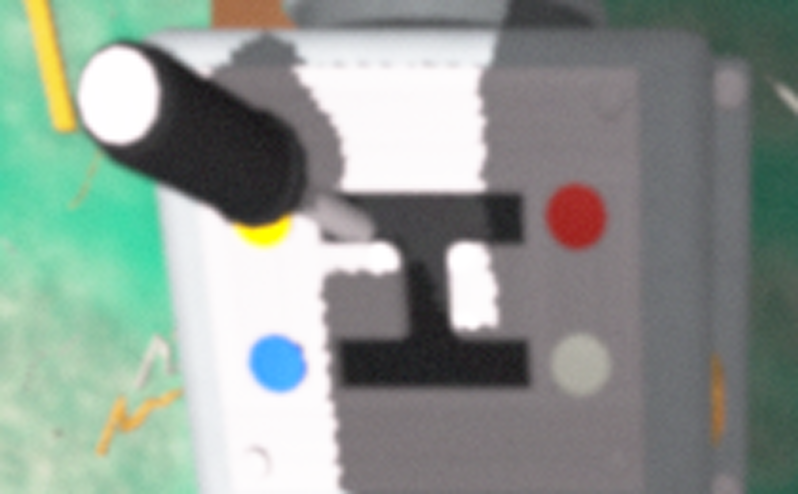

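```bash
python3 -c "
from h import *
st();print(r.close_job())"
```

```text
15.55 gate mm [-73.1  90.7] z 0.2726 [-1.7995e+02  1.0000e-02 -6.9740e+01] F [-0.4  0.1 -0.4]
the job is handed in; nothing more can be done
None
```

I pushed the lever with the closed fingertips from the white slot to the cross bar, across to the other lane, and home in the yellow slot (+x, -y). I then took the hand away and handed the job in at about 15.6 s. It reports no verdict, so success is inferred from the checks below.

- **Home in the slot:** at the end of the last push the force rose from about 2 N to about 7 N and the tool nearly stalled. From the top of the grip, the shaft is about 20–21 mm along the slot at plate height. The stop is at 22 mm and at least 18 mm is needed. Neck position came out of the top of the grip, so it is an estimate and not a direct view of the slot end.
- **Sleeve:** the top of the grip is at 0.182–0.184 m, against 0.179–0.180 m at the start, so the sleeve is down within measuring error.
- **Red and blue slots:** the lever stayed within about 2 mm of the cross bar's middle while crossing, so it never went near home in either.
- **Loose things:** in the pictures nothing outside the arm and its shadows seems to have moved, but I did not measure each item. The arm hid part of the bench in the last top view.
- **Hand clear:** the hand is above and away from the machine, with the force reading under 1 N.

The measurements disagreed a little. The top and side cameras differed by about 3 mm on the gate position (I used the mean), and the side view put the grip about 4 mm further sideways than the top view. Fingertip geometry alone put the lever slightly past the stop; rounded tips would explain that. The top camera also suggests a total travel of about 40 mm, against the nominal 44 mm.

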